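# Close up the cleaned fan unit

## Task

The countertop fan unit has just been brushed out. Give its fan wheel a flick so that it coasts round by itself without the hand on it, then lower the cover gently until it is fully shut, and fasten it: press the slotted blue stud down and turn it a quarter turn clockwise until it drops into its catch and stays there. Leave the jar, the sauce cup and the brush beside it where they stand.

Things in the scene. Friction and masses are not known exactly. Their poses are not given: they have to be found in the camera images.
- fan_unit: Fan unit: fixed white steel housing open at the top, 220 x 220 mm, rim 88 mm above the table. Origin under its centre, on the table; x points to the hinge side (away from the robot, within 0.3 rad), z up. In this frame (mm): wheel axis x 22, y 0; cover hinge axis parallel to y at x 112, z 91; stud axis, cover shut, x -82, y 0.
- fan_wheel (a joint): Angle of the fan wheel about its upright axis (rad, grows counter-clockwise seen from above, no stops; at 0 one vane's middle lies along the unit's x). It runs very freely and coasts for some seconds once pushed.
- wheel_axis (a point): Aluminium fan wheel, 152 mm across, five upright vanes; black hub 44 mm wide, its top 12 mm below the vanes'. This point: on the axis at the height of the vane tops (z 78 mm), turns with the wheel. Vanes 50 mm long, 3.5 thick, 47 high; middles 48 mm from the axis, one along x, then every 72 degrees, each turned 17 degrees counter-clockwise off the radius: closed fingertips fit between.
- cover (a joint): Opening of the aluminium cover (rad): 0 fully shut on the rim, about 1.55 (upright) at the start, stop 1.75. Flat plate 226 mm from hinge to free edge, 232 wide, 6 thick, with a 14 mm skirt on its inner side. Stiff hinge, 0.85 N m (about 4 N at the edge): stays where left. Shut, its top is at z 94 mm. Push it over from behind, on its outer face left or right of the stud, then down.
- cover_hinge (a point): Middle of the cover's hinge axis (in the middle of the plate's thickness). It turns with the cover: z is the outward normal, -x runs along the cover to its free edge.
- cover_edge (a point): Middle of the cover's free edge, on its outer face.
- stud_press (a joint): How far the stud is pressed in (m): 0 up, stop at 0.014; spring 5 N at 0, 12 N at the stop. Cover shut and turned less than 0.7 rad, it goes fully down; from about 0.0115 deep it can be turned under the catch. At a quarter turn, let up, it springs back to about 0.0075 and is held. Turned first and then pressed, it cannot enter.
- stud_turn (a joint): Turn of the stud, clockwise seen from above (rad): 0 slot across (along the unit's y), 1.57 locked, slot in line with the small red mark (along the unit's x); stop at 1.60. Starts between 0.1 and 0.4.
- stud_top (a point): Slotted blue stud on the cover's outer face, 32 mm in from the free edge's middle. Head: two flats 30 mm apart, 36 long, 24 high, on a round flange 54 wide, 5 thick; white-floored slot parallel to the flats. This point: middle of the head's top, z out of the cover, x along the slot. Flange's top is 24 mm below it. Cover shut, stud up: at z 141 mm. Grip the flats, fingertips just above the flange.
- spice_jar: Spice jar with a black cap, 45 mm wide, 105 mm high, standing beside the unit; bystander, origin under its centre.
- ramekin: White sauce cup with red sauce, 70 mm wide, 42 mm high; bystander, origin under its centre.
- brush: Brush with wooden handle, 34 x 186 x 12 mm, lying beside the unit; bystander, origin under its middle.
- catch (a point): Middle of the top of the steel catch bracket inside the front wall, under the stud's place: 48 x 49 mm, top at z 73 mm. Keep fingers off it while flicking the wheel.

How it is judged:
By the outcome, as a careful person would: the job done as asked, in the order asked, and still so for the second after the job is handed in, with the robot touching nothing.
It also fails if it takes over 69 s, if anything falls off the work surface, if the arm or the gripper's body presses on something with over 40 N, if the wrist force passes 120 N, or if a joint passes its speed limit or range.

## Robot

A 6-joint arm with a two-finger parallel gripper is mounted at the origin on a cart in front of the work surface, level with it; the furniture and walls round the work are solid. World frame = base frame: x ahead of the robot, y to its left, z up, the work surface at z = 0. Lengths are in m, angles in rad, forces in N, time in s.
With the tool pointing down it reaches from about 0.35 to 0.875 m from the base axis. Payload 4.2 kg.
Tool frame: the origin (TCP) lies at the very end of the fingers, on their centre line; the grasp point (between the pads) lies 19 mm behind it; z points along the fingers, y is the line along which they close (so a half turn about z gives the same grasp; the last joint's range is limited). The gripper opens to 85 mm and grips with 20 to 120 N. Pads are 22 mm wide; open, the fingers measure 114 mm over their backs; the gripper's body (76 mm by 85 mm) begins 54 mm behind the grasp point. The pads swing forward as they close: fully open they stand 13 mm farther back than shut.
Start: joints at [-1.009, 0.385, 0.008, 0, -1.194, -0.259], TCP at [0.186, -0.597, 0.231] pointing down, gripper open.
Joint ranges: [-3.14, 3.14], [-1.21, 2.06], [-1.07, 1.41], [-3.16, 2.05], [-2.99, -0.16], [-3.1, 3.1]. Speed limits (rad/s): [2.79, 2.79, 3.14, 3.14, 3.14, 3.14].

## Interface

Orientations are given as a rotation vector (axis times angle).
In Python, from plant import ctrl gives the robot as it stands.
- The arm moves only by the tool carry_out, never from a script. Its argument "series" is a list of rows, each a list of 2 entries, a list of its own where there are three numbers: the shift along the tool's x, y, z in cm, then the turn, a rotation vector about the tool's x, y, z in degrees. A call has 1 to 8 rows; each row is the pose to reach, as a shift and turn from the pose commanded when the call began, along the tool's axes at that moment; what a row does not reach only later rows make up. A row lasts 1/10 s, in which the tool goes at most 50 mm and 8.59 degrees, less where a joint would pass 70% of its speed; a pose out of reach is approached as far as the arm can. A call with a gripper value outside its range is refused whole. "gripper" is the finger opening in cm, from 0 to 8.54, set as the call begins (left out, the last holds). The fingers move at their own pace and stop on an object; the grip force is fixed at half the most. Time passes only in rows, so rows that repeat a pose let the fingers close. It gives the time, the measured TCP pose, the force, the opening and the grip force at its end, in the units of the state.
- ctrl.get_obs(): the state, without advancing time (a new reading comes with each control period).
- ctrl.get_image(name): name is "side" or "top" or "wrist"; returns (picture, depth): 400x640x3 uint8, red, green, blue; 400x640 float32, m along the optical axis (not along the pixel's ray), 0 where there is no reading.
- ctrl.camera_params(name): a dict with "intrinsics" (3x3 intrinsics, pixels), "R" (3x3) and "t" (3): a world point X has camera coordinates R X + t; the wrist camera has in their place "hand_eye" (4x4, takes a point from camera to tool coordinates, whose origin is the TCP and whose axes are the flange's). Camera axes: x right, y down, z forward; pixel columns grow to the right and rows downward; lengths in m; the calibration is good to about 2 mm. A picture is of the moment at which its call begins: read the wrist's pose just before it. camera_params takes no time and is no camera call.
- ctrl.sign_off(): hands the job in; it is judged then, once.
The state is a dict: "clock": time; "joints": joint angles; "joint_vel": joint speeds; "joint_efforts": joint torques, N m; "tool_pos": TCP position; "orientation": TCP orientation; "wrist_force": force on the tool from outside, world axes, zero at the start; "torque": the same for the moment, N m; "width": opening from 0.0 (shut) to 1.0 (fully open); "grasp_force": force on a finger pad.
Only numpy, scipy, OpenCV 4.12 (cv2) and the standard library are available. Lean on these libraries where they do the work, as an engineer would, in place of code of your own. Each camera call takes 0.05 s, during which the arm holds its last target. There are 200 camera calls.

## Working session

There is one attempt and no reset: what is moved stays moved. The work goes in short steps, Python scripts to look and compute and a tool call to move; the robot and the scene stay as the last step left them, time stands still between calls to the robot, and variables do not carry over. Pictures are saved under pics/ and viewed, at most 10 in all, crops included, and the job is handed in when it is done.

Besides the shell and the picture viewer there is one more tool, called after ">>>" as a command line: name --argument value ..., lists and objects as JSON in quotes. carry_out: Moves the arm, as the interface text tells. Its arguments: {"type":"object","properties":{"series":{"type":"array","items":{"type":"array"}},"gripper":{"type":"number"}},"required":["series"]}

```bash
ls; mkdir -p pics
cat > h.py <<'E'
import numpy as np, cv2
from scipy.spatial.transform import Rotation as R
from plant import ctrl
np.set_printoptions(precision=4,suppress=True)
def shot(name,f):
    im,d=ctrl.get_image(name); cv2.imwrite(f'pics/{f}.png',im[:,:,::-1]); np.save(f'pics/{f}.npy',d); return im,d
def pts(name,d,T=None):
    p=ctrl.camera_params(name);K=p['intrinsics'];v,u=np.mgrid[:d.shape[0],:d.shape[1]]
    c=np.stack([(u-K[0,2])/K[0,0]*d,(v-K[1,2])/K[1,1]*d,d],-1)
    if name!='wrist': return (c-p['t'])@np.array(p['R'])
    H=np.array(p['hand_eye']); c=c@H[:3,:3].T+H[:3,3]
    o=ctrl.get_obs() if T is None else T
    return c@R.from_rotvec(o['orientation']).as_matrix().T+o['tool_pos']
E
python3 - <<'E'
from h import *
o=ctrl.get_obs();print(o)
for n in('top','side'):
    p=ctrl.camera_params(n);print(n,p); shot(n,n+'0')
print(ctrl.camera_params('wrist')['hand_eye'])
E
```

```text
pics
{'clock': 0.0, 'joints': array([-1.0094,  0.3856,  0.0067, -0.0005, -1.194 , -0.2586]), 'joint_vel': array([-0.0008, -0.0021, -0.0018, -0.0004,  0.0015,  0.    ]), 'joint_efforts': array([  0.0004, -39.2291,  18.8398,   4.1859,  -0.0047,  -0.    ]), 'tool_pos': array([ 0.1862, -0.596 ,  0.2302]), 'orientation': array([ 0.4734, -3.1053, -0.0033]), 'wrist_force': array([ 0.7842,  0.2366, -0.4706]), 'torque': array([ 0.0288, -0.012 ,  0.0349]), 'grasp_force': 0.0, 'width': 1.0007738304676312}
top {'intrinsics': array([[491.6235,   0.    , 321.2746],
       [  0.    , 491.6235, 197.0228],
       [  0.    ,   0.    ,   1.    ]]), 'R': array([[ 0.0078, -0.9999, -0.0139],
       [-0.9972, -0.0067, -0.0739],
       [ 0.0738,  0.0144, -0.9972]]), 't': array([0.1699, 0.5499, 1.3145])}
side {'intrinsics': array([[451.657 ,   0.    , 315.3664],
       [  0.    , 451.657 , 202.6249],
       [  0.    ,   0.    ,   1.    ]]), 'R': array([[ 0.996 , -0.0885,  0.0076],
       [-0.0286, -0.4001, -0.916 ],
       [ 0.0841,  0.9122, -0.4011]]), 't': array([-0.5419,  0.2088,  0.8928])}
[[-0.0006 -0.9577 -0.2879  0.0734]
 [ 1.     -0.0007  0.0002  0.0012]
 [-0.0004 -0.2879  0.9577 -0.1435]
 [ 0.      0.      0.      1.    ]]
```

View pics/top0.png

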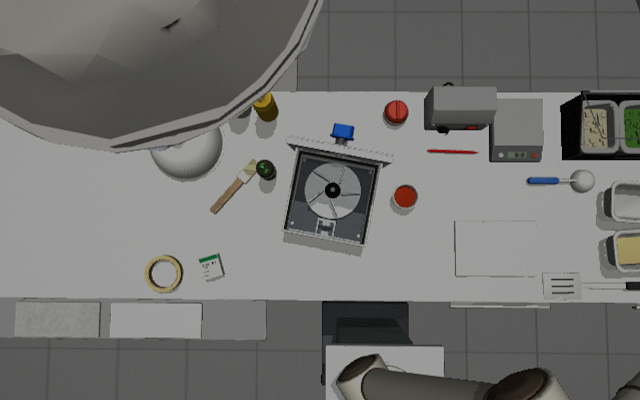

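View pics/side0.png

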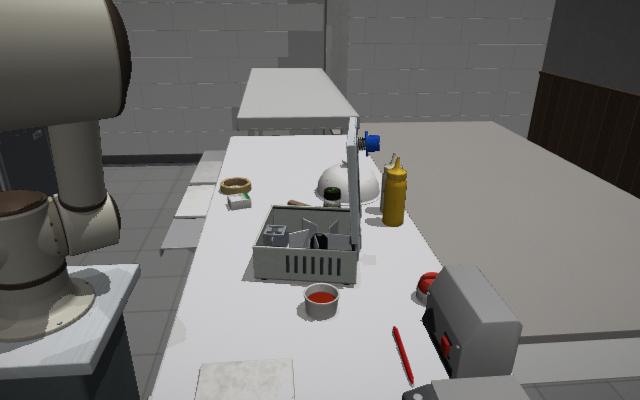

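The top view shows the unit centred near (332,197) with its wheel hub at (333,190). The cover is upright along the line (290,142)-(392,160), with the blue stud behind it at (343,131). The jar is at (265,170), the cup at (405,196) and the brush at (235,188). The side view confirms that the cover is upright and the stud sits behind it at (372,143).

Run:
```python
from h import *
d=np.load('pics/top0.npy');P=pts('top',d)
v,u=np.mgrid[:400,:640]
def rep(n,m): q=P[m];print(n,m.sum(),np.median(q,0),q.min(0),q.max(0))
box=(u>275)&(u<400)&(v>120)&(v<255)&(d>0)
rim=box&(P[...,2]>.078)&(P[...,2]<.1)
rep('rim',rim)
q=P[rim]
r=cv2.minAreaRect((q[:,:2]*1000).astype(np.float32));print(r)
ctop=box&(P[...,2]>.295)&(P[...,2]<.34);rep('covertop',ctop)
q=P[ctop&(v>135)]; r=cv2.minAreaRect((q[:,:2]*1000).astype(np.float32));print(r,cv2.boxPoints(r))
for n,c in(('jar',(265,170)),('cup',(405,196)),('hub',(333,190)),('stud',(343,131)),('brush',(235,188)),('ctch',(325,228)),('vanes',(340,176))):
    print(n,P[c[1],c[0]])
im=cv2.imread('pics/top0.png'); hsv=cv2.cvtColor(im,cv2.COLOR_BGR2HSV)
blk=box&(im.max(2)<45)&(abs(u-333)<12)&(abs(v-190)<12);rep('hub',blk)
blue=box&(hsv[...,1]>150)&(abs(hsv[...,0].astype(int)-115)<15);rep('blue',blue)
a=cv2.resize(im[100:260,250:430],None,fx=4.4,fy=3.7*1.0,interpolation=cv2.INTER_CUBIC);a=cv2.resize(im[125:255,275:405],(600,600),interpolation=cv2.INTER_CUBIC)
cv2.imwrite('pics/c0.png',a)
# side view
d=np.load('pics/side0.npy');S=pts('side',d);im=cv2.imread('pics/side0.png');hsv=cv2.cvtColor(im,cv2.COLOR_BGR2HSV)
blue=(hsv[...,1]>150)&(abs(hsv[...,0].astype(int)-115)<15)&(abs(u-372)<20)&(abs(v-143)<20)
q=S[blue];print('side blue',np.median(q,0),q.min(0),q.max(0))
for x in ((355,115),(355,200),(265,270),(350,270),(265,210)):print(x,S[x[1],x[0]])
```

```text
rim 1312 [0.571  0.1407 0.0847] [0.4185 0.021  0.078 ] [0.6709 0.2739 0.0998]
((543.5531005859375, 147.66404724121094), (220.4215545654297, 220.24441528320312), 79.73528289794922)
covertop 1172 [0.6372 0.1263 0.3137] [0.601  0.0175 0.2952] [0.6878 0.2461 0.3228]
((643.1720581054688, 129.15757751464844), (231.4230194091797, 44.330596923828125), 79.56863403320312) [[600.4227  19.3717]
 [644.0206  11.3453]
 [685.9214 238.9435]
 [642.3235 246.9699]]
jar [0.611  0.3176 0.1039]
cup [ 0.5532 -0.0536  0.0184]
hub [0.5645 0.1425 0.0606]
stud [0.6718 0.1239 0.301 ]
brush [0.573  0.4122 0.0073]
ctch [0.4648 0.1632 0.0156]
vanes [0.6049 0.1236 0.0343]
hub 162 [0.5642 0.1452 0.0586] [0.5463 0.1265 0.0297] [0.5862 0.1638 0.0719]
blue 279 [0.671  0.1243 0.3017] [0.549  0.0859 0.0528] [0.6886 0.1611 0.316 ]
side blue [0.6669 0.1037 0.2958] [ 0.4706 -0.7788  0.2682] [0.6862 0.1391 0.5535]
(355, 115) [0.8488 1.318  0.078 ]
(355, 200) [0.6207 0.0136 0.2082]
(265, 270) [0.4404 0.0558 0.0323]
(350, 270) [0.6184 0.0213 0.0453]
(265, 210) [0.4345 0.4275 0.0042]
```

View pics/c0.png

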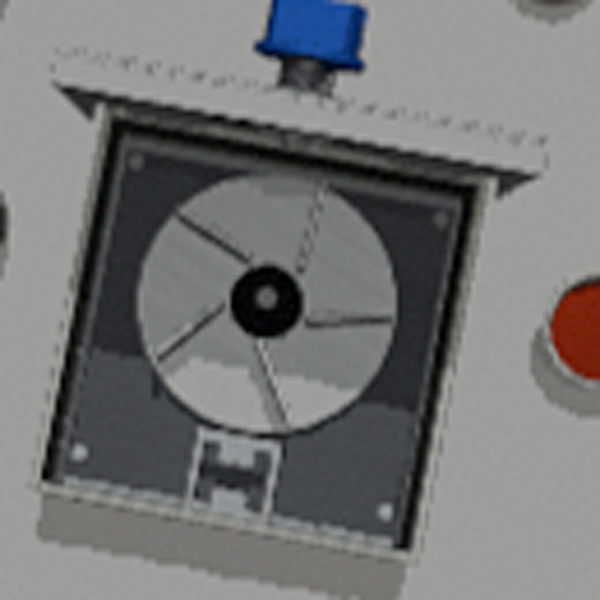

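The zoomed crop shows five vanes around the hub at (267,299), with the catch at the front at (238,475). The rim fit puts the unit centre at (0.5436, 0.1477) with a yaw of about -10.3°. Next I'll refine the vane angle and plan the approach.

```bash
cat >> h.py <<'E'
C=np.array([.5436,.1477]);YAW=np.radians(-10.35)
e=np.array([np.cos(YAW),np.sin(YAW)]);f=np.array([-e[1],e[0]])
def U(x,y,z): return np.r_[C+e*x/1e3+f*y/1e3,z/1e3]
def toU(p): p=np.asarray(p);q=p[...,:2]-C; return np.stack([q@e*1e3,q@f*1e3,p[...,2]*1e3],-1)
def rel(target,az=None,o=None):
    "tool shift (cm) and turn (deg) to world target, tool down with tool-y azimuth az (deg)"
    o=o or ctrl.get_obs();M=R.from_rotvec(o['orientation']).as_matrix()
    s=M.T@(np.asarray(target)-o['tool_pos'])*100
    y=np.array([np.cos(np.radians(az)),np.sin(np.radians(az)),0]) if az is not None else None
    if y is None: return s
    N=np.stack([np.cross(y,[0,0,-1]),y,[0,0,-1]],1)
    return s,np.degrees(R.from_matrix(M.T@N).as_rotvec())
E
python3 - <<'E'
from h import *
d=np.load('pics/top0.npy');P=pts('top',d);Q=toU(P)
print('dome',d[60,160],P[60,160],'timer',P[112,396],'mustard',P[105,265])
im=cv2.imread('pics/top0.png')
# vanes: sample tops at height 78 by projecting ring; brightness/depth vs angle
p=ctrl.camera_params('top')
m=(np.hypot(Q[...,0]-22,Q[...,1])<76)&(Q[...,2]>58)&(np.hypot(Q[...,0]-22,Q[...,1])>28)
q=Q[m];a=np.degrees(np.arctan2(q[:,1],q[:,0]-22))-17*(1-48/np.hypot(q[:,0]-22,q[:,1]))*0
print(len(q)); print(np.c_[np.round(a),q.round()][np.argsort(a)][::3])
# model search: project vane top lines, minimise mean of darkness contrast
best=[]
g=cv2.GaussianBlur(cv2.cvtColor(im,cv2.COLOR_BGR2GRAY),(0,0),.7).astype(float);dd=Q[...,2]
for t in np.arange(0,72,1.):
    h=[]
    for k in range(5):
        b=np.radians(t+72*k);c=np.array([22+48*np.cos(b),48*np.sin(b)]);w=b+np.radians(17)
        for s in np.linspace(-22,22,12):
            X=U(c[0]+s*np.cos(w),c[1]+s*np.sin(w),76);x=p['intrinsics']@(p['R']@X+p['t']);u,v=x[:2]/x[2]
            h.append(dd[int(round(v)),int(round(u))])
    best.append((np.mean(h),t))
print(sorted(best)[::-1][:6])
for gapaz in (0,):
    pass
print('to above left gap',rel(U(35,55,250),169.65))
E
```

```text
dome 0.41311342 [0.5943 0.2969 0.9523] timer [ 0.7774 -0.0258  0.0489] mustard [0.7683 0.3142 0.1502]
549
[[-178.   -7.   -1.   78.]
 [-172.   -9.   -4.   81.]
 [-172.  -16.   -6.   80.]
 [-168.  -23.  -10.   73.]
 [-165.  -28.  -13.   79.]
 [-165.  -23.  -12.   79.]
 [-163.  -33.  -17.   79.]
 [-162.  -42.  -21.   64.]
 [-161.  -35.  -20.   76.]
 [-160.  -42.  -24.   78.]
 [-106.   13.  -30.   61.]
 [-102.   15.  -32.   76.]
 [ -99.   15.  -40.   60.]
 [ -97.   17.  -42.   79.]
 [ -94.   19.  -49.   77.]
 [ -92.   20.  -44.   75.]
 [ -91.   21.  -60.   74.]
 [ -91.   21.  -51.   79.]
 [ -90.   22.  -57.   79.]
 [ -89.   23.  -59.   77.]
 [ -88.   24.  -67.   79.]
 [ -40.   79.  -49.  314.]
 [ -37.   81.  -44.  315.]
 [ -35.   47.  -18.   81.]
 [ -33.   82.  -39.  317.]
 [ -32.   84.  -39.  313.]
 [ -31.   47.  -15.   77.]
 [ -31.   81.  -35.  316.]
 [ -29.   84.  -35.  310.]
 [ -28.   86.  -34.  315.]
 [ -28.   81.  -31.  312.]
 [ -27.   85.  -32.  313.]
 [ -26.   80.  -29.  313.]
 [ -26.   85.  -30.  313.]
 [ -25.   80.  -27.  315.]
 [ -24.   84.  -28.  315.]
 [ -24.   82.  -26.  3
[... 3651 characters left out ...]
[ 110.   12.   26.   75.]
 [ 114.   10.   26.   70.]
 [ 117.    3.   38.   70.]
 [ 120.   -1.   40.   77.]
 [ 122.   -4.   42.   74.]
 [ 124.   -3.   37.   69.]
 [ 124.   -6.   41.   72.]
 [ 125.  -14.   50.   78.]
 [ 126.  -17.   53.   75.]
 [ 128.  -20.   54.   81.]
 [ 129.  -18.   50.   62.]]
[(np.float64(80.62563374412845), np.float64(57.0)), (np.float64(77.45555163726932), np.float64(51.0)), (np.float64(77.37662711852744), np.float64(59.0)), (np.float64(75.29158732496262), np.float64(50.0)), (np.float64(75.14551687408827), np.float64(66.0)), (np.float64(75.02160913196995), np.float64(67.0))]
to above left gap (array([-61.9344,  63.596 ,  -1.8504]), array([  0.105 ,   0.0558, -62.312 ]))
```

The wheel angle is about 51° in the unit frame, so a gap is centred at about 87° on the left (+y) side. I'm moving there now.

>>> carry_out --series '[[[-3.1,3.2,-0.1],[0,0,-7.8]],[[-6.2,6.4,-0.2],[0,0,-15.6]],[[-9.3,9.6,-0.3],[0,0,-23.4]],[[-12.4,12.8,-0.4],[0,0,-31.2]],[[-15.5,16,-0.5],[0,0,-39]],[[-18.6,19.2,-0.6],[0,0,-46.8]],[[-21.7,22.4,-0.7],[0,0,-54.6]],[[-24.8,25.6,-0.8],[0,0,-62.3]]]' --gripper 0

```text
clock: 0.9
tool_pos: [0.347, -0.2764, 0.2392]
orientation: [-2.018, 2.407, 0.001]
wrist_force: [1.1, -0.0, -0.2]
width: 0.002
grasp_force: 0.0
```

```bash
python3 -c "
from h import *
o=ctrl.get_obs();print(o['clock'],o['tool_pos'],o['width'],o['joints'],rel(U(25,55,200),169.65))"
```

```text
0.9 [ 0.347  -0.2764  0.2392] 0.0019179283451118355 [-0.3044  0.0639 -0.3966 -0.0002 -1.1105  0.1292] (array([-50.6796, -14.4924,   3.9254]), array([0.0125, 0.014 , 0.3027]))
```

>>> carry_out --series '[[[-4.7,-1.3,0],[0,0,0]],[[-9.4,-2.6,0],[0,0,0]],[[-14.1,-3.9,0],[0,0,0]],[[-18.8,-5.2,0],[0,0,0]],[[-23.5,-6.5,0],[0,0,0]],[[-28.2,-7.8,0],[0,0,0]],[[-32.9,-9.2,0],[0,0,0]],[[-37.6,-10.6,0],[0,0,0]]]'

```text
clock: 1.7
tool_pos: [0.5188, 0.0746, 0.2391]
orientation: [2.012, -2.412, -0.0]
wrist_force: [0.7, -0.5, 0.4]
width: -0.003
grasp_force: 0.0
```

>>> carry_out --series '[[[-4,-1.2,1],[0,0,0]],[[-8,-2.4,2],[0,0,0]],[[-12,-3.6,3.5],[0,0,0]],[[-13,-3.9,3.9],[0,0,0]],[[-13,-3.9,3.9],[0,0,0]],[[-13,-3.9,3.9],[0,0,0]]]'

```text
clock: 2.3
tool_pos: [0.5799, 0.1928, 0.2002]
orientation: [2.011, -2.412, -0.0]
wrist_force: [-0.3, 0.7, -0.3]
width: 0.001
grasp_force: 0.0
```

```bash
python3 -c "
from h import *
o=ctrl.get_obs();im,d=shot('wrist','w1');P=toU(pts('wrist',d,o))
print(o['clock'],toU(o['tool_pos']),o['joints'],rel(U(25,55,55),169.65,o))
r=np.hypot(P[...,0]-22,P[...,1]);m=(d>0)&(r<72)&(r>26)&(P[...,2]>66)&(P[...,2]<88)
q=P[m];b=np.degrees(np.arctan2(q[:,1],q[:,0]-22))
rr=r[m];print(len(q));k=abs(rr-48)<4;print(np.unique(np.round(b[k]),return_counts=True))
t=(d>0)&(P[...,2]>82)&(P[...,2]<92)&(abs(P[...,1])<125)&(P[...,0]<60);q=P[t];print('rim',len(q),q.min(0),q.max(0),np.median(q,0))
"
```

```text
2.3 [ 27.568   50.8322 200.2048] [ 0.5856  0.3842 -0.0736  0.0001 -1.1142 -0.7664] (array([-0.4295,  0.2457, 14.5203]), array([ 0.044 , -0.0501, -0.0073]))
1540
(array([-169., -168., -167., -166., -165., -164., -163., -162.,  -94.,
        -93.,  -92.,  -91.,  -90.,  -89.,  -88.,  -23.,  -22.,  -21.,
        -20.,  -19.,  -18.,  -17.,   46.,   47.,   48.,   49.,   50.,
         51.,   52.,  117.,  118.,  119.,  120.,  121.,  122.,  123.,
        124.]), array([ 1,  2,  7,  9, 12, 13, 13,  8,  2,  6, 11, 11, 12, 16,  1,  3,  7,
       13, 11, 11,  6,  1,  3,  3, 10,  7,  9,  6,  3,  3,  4,  5,  9, 11,
       11,  8,  2]))
rim 4495 [-108.5214  -93.2002   82.0087] [ 59.9621 111.4089  91.091 ] [-102.9895   85.1955   87.0233]
```

View pics/w1.png

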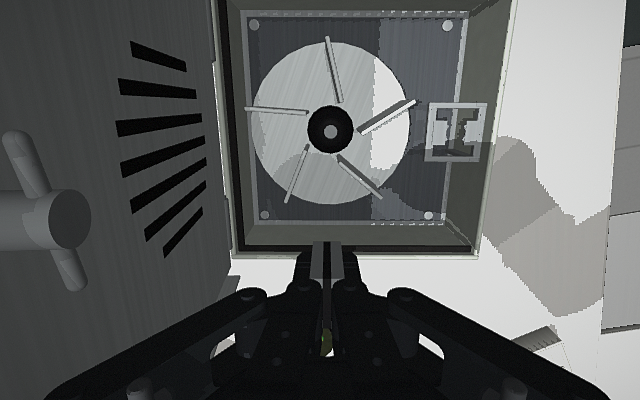

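The wrist view looks straight down on the wheel, with the hub at (330,128). Fingertips at (325,250) face the gap between the vanes at (297,175) and (360,177). The catch at (455,132) is well clear. I'm descending into the gap.

>>> carry_out --series '[[[-0.4,0.2,4],[0,0,0]],[[-0.4,0.2,8],[0,0,0]],[[-0.4,0.2,11.5],[0,0,0]],[[-0.4,0.2,13.5],[0,0,0]],[[-0.4,0.2,14.5],[0,0,0]],[[-0.4,0.2,14.5],[0,0,0]],[[-0.4,0.2,14.5],[0,0,0]]]'

```text
clock: 3.05
tool_pos: [0.58, 0.1977, 0.057]
orientation: [-2.01, 2.411, -0.001]
wrist_force: [0.8, 0.3, -0.2]
width: -0.002
grasp_force: 0.0
```

```bash
python3 -c "
from h import *
o=ctrl.get_obs();p=toU(o['tool_pos']);print(o['clock'],p,o['wrist_force'])
for t,r,z in ((93,55,55),(106,55,55),(126,54,55),(148,52,55),(168,52,103),(172,54,150)):
  b=np.radians(t); print(rel(U(22+r*np.cos(b),r*np.sin(b),z),None,o))
"
```

```text
3.05 [26.8542 55.7379 57.0376] [ 0.834   0.3267 -0.21  ]
[0.0819 0.7737 0.2018]
[0.2877 2.0018 0.1986]
[1.2065 3.6596 0.1933]
[2.8199 4.8949 0.1877]
[ 4.4866  5.5598 -4.6166]
[ 4.8086  5.8099 -9.3177]
```

>>> carry_out --series '[[[0.1,0.7,0],[0,0,0]],[[0.3,2.0,0],[0,0,0]],[[1.2,3.7,0],[0,0,0]],[[2.8,4.9,0],[0,0,0]],[[4.3,5.5,-4.7],[0,0,0]],[[4.5,5.7,-9.5],[0,0,0]],[[4.5,5.7,-13.5],[0,0,0]],[[4.5,5.7,-16],[0,0,0]]]'

```text
clock: 3.85
tool_pos: [0.5156, 0.1642, 0.2207]
orientation: [-2.007, 2.406, -0.002]
wrist_force: [-0.2, 0.3, -0.0]
width: -0.001
grasp_force: 0.0
```

```bash
python3 -c "
from h import *
for k in range(3):
  o=ctrl.get_obs();im,d=shot('wrist','f%d'%k);P=toU(pts('wrist',d,o))
  r=np.hypot(P[...,0]-22,P[...,1]);m=(d>0)&(abs(r-48)<4)&(P[...,2]>66)&(P[...,2]<88)
  b=np.degrees(np.arctan2(P[m][:,1],P[m][:,0]-22))%72
  print(o['clock'],m.sum(),np.degrees(np.angle(np.exp(1j*np.radians(b*5)).mean()))/5)
print(toU(o['tool_pos']),rel(U(-30,-80,365),169.65))
"
```

```text
3.85 262 4.250554137458638
3.9 266 19.554884397043896
3.95 276 34.75249192521553
[-29.4089  12.1016 221.568 ] (array([  9.0572,  -0.1425, -14.6753]), array([-0.2911,  0.2936,  0.0109]))
```

The wheel is coasting freely at about 5.3 rad/s. Next I'm going up and over, behind the cover on the right side.

>>> carry_out --series '[[[2.5,0,-4],[0,0,0]],[[5,0,-8],[0,0,0]],[[7.5,0,-12],[0,0,0]],[[9.2,0,-14.6],[0,0,0]],[[9.2,-1.5,-14.8],[0,0,0]],[[9.2,-6,-14.8],[0,0,0]],[[9.2,-10.5,-14.8],[0,0,0]],[[9.2,-15,-14.8],[0,0,0]]]'

```text
clock: 4.8
tool_pos: [0.6467, 0.046, 0.3626]
orientation: [2.012, -2.412, -0.002]
wrist_force: [0.3, 1.1, 1.5]
width: 0.002
grasp_force: 0.0
```

>>> carry_out --series '[[[0,-2,0],[0,0,0]],[[0,-3.2,0],[0,0,0]],[[0,-3.2,3],[0,0,0]],[[0,-3.2,7],[0,0,0]],[[0,-3.2,9],[0,0,0]],[[0,-3.2,9],[0,0,0]],[[0,-3.2,9],[0,0,0]]]'

```text
clock: 5.5
tool_pos: [0.6774, 0.0405, 0.2734]
orientation: [2.012, -2.412, 0.0]
wrist_force: [-0.1, 0.0, 0.8]
width: -0.002
grasp_force: 0.0
```

```bash
python3 -c "
from h import *
o=ctrl.get_obs();print(o['clock'],toU(o['tool_pos']),o['wrist_force'],o['joints'])
im,d=shot('side','s1');P=toU(pts('side',d))
m=(d>0)&(P[...,0]>90)&(P[...,0]<125)&(abs(P[...,1]+112)<12)&(P[...,2]>100)
q=P[m]
for z in range(110,330,20):
  s=q[abs(q[:,2]-z)<10]; 
  if len(s): print(z,len(s),s[:,0].min(),s[:,0].max())
print(rel(U(140,-80,275),169.65,o))
"
```

```text
5.5 [150.9199 -81.4004 273.3601] [-0.0872  0.0203  0.8227] [ 0.2977  0.4567  0.2255  0.0006 -1.3403 -0.4782]
110 47 95.63347241896689 112.56420533597348
130 84 94.83756724569831 111.59929902442947
150 71 92.07532502108042 108.67212636627582
170 85 91.33369284627268 107.86394176872261
190 80 90.59540432438031 106.90811488181471
210 73 90.037123851681 104.0721112324559
230 70 90.89180646044724 103.21767013152024
250 58 90.18485473260678 100.41592863574004
270 53 90.02647419640454 99.54255839675668
290 49 90.40806829994825 98.590276089507
310 37 90.03590873056041 95.88442716758685
(array([-0.1402,  1.092 , -0.1638]), array([ 0.0176, -0.0491,  0.0161]))
```

View pics/s1.png

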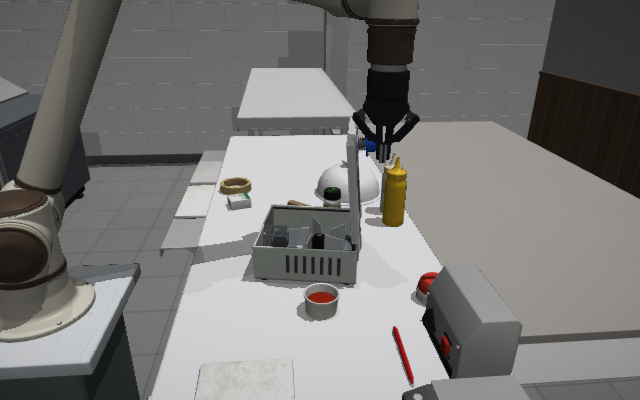

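The side view shows the closed fingers behind the upright cover at about (385,150), with the stud beyond at (370,145). Nothing is touching. Next I'm computing the closing arc.

```bash
python3 -c "
from h import *
r,w=183,13
for i,t in enumerate(np.r_[np.linspace(1.55,.15,28),.12,.09,.06,.03,0,-.01]):
  x=112-r*np.cos(t)+3*np.sin(t)+w; z=91+r*np.sin(t)+3*np.cos(t)
  print(i,round(t,3),'y,z shift from (150.9,273.4): %.2f %.2f'%((150.9-x)/10,(273.4-z)/10))
"
```

```text
0 1.55 y,z shift from (150.9,273.4): 2.67 -0.06
1 1.498 y,z shift from (150.9,273.4): 3.62 -0.03
2 1.446 y,z shift from (150.9,273.4): 4.56 0.04
3 1.394 y,z shift from (150.9,273.4): 5.51 0.17
4 1.343 y,z shift from (150.9,273.4): 6.44 0.35
5 1.291 y,z shift from (150.9,273.4): 7.36 0.57
6 1.239 y,z shift from (150.9,273.4): 8.27 0.84
7 1.187 y,z shift from (150.9,273.4): 9.16 1.16
8 1.135 y,z shift from (150.9,273.4): 10.04 1.52
9 1.083 y,z shift from (150.9,273.4): 10.90 1.93
10 1.031 y,z shift from (150.9,273.4): 11.73 2.38
11 0.98 y,z shift from (150.9,273.4): 12.54 2.88
12 0.928 y,z shift from (150.9,273.4): 13.32 3.41
13 0.876 y,z shift from (150.9,273.4): 14.08 3.99
14 0.824 y,z shift from (150.9,273.4): 14.80 4.61
15 0.772 y,z shift from (150.9,273.4): 15.49 5.26
16 0.72 y,z shift from (150.9,273.4): 16.15 5.94
17 0.669 y,z shift from (150.9,273.4): 16.76 6.66
18 0.617 y,z shift from (150.9,273.4): 17.35 7.41
19 0.565 y,z shift from (150.9,273.4): 17.89 8.19
20 0.513 y,z shift from (150.9,273.4): 18.39 9.00
21 0.461 y,z shift from (150.9,273.4): 18.85 9.83
22 0.409 y,z shift from (150.9,273.4): 19.26 10.68
23 0.357 y,z shift from (150.9,273.4): 19.63 11.56
24 0.306 y,z shift from (150.9,273.4): 19.95 12.45
25 0.254 y,z shift from (150.9,273.4): 20.23 13.36
26 0.202 y,z shift from (150.9,273.4): 20.46 14.28
27 0.15 y,z shift from (150.9,273.4): 20.64 15.21
28 0.12 y,z shift from (150.9,273.4): 20.72 15.75
29 0.09 y,z shift from (150.9,273.4): 20.79 16.30
30 0.06 y,z shift from (150.9,273.4): 20.84 16.84
31 0.03 y,z shift from (150.9,273.4): 20.87 17.39
32 0.0 y,z shift from (150.9,273.4): 20.89 17.94
33 -0.01 y,z shift from (150.9,273.4): 20.89 18.12
```

>>> carry_out --series '[[[0,1.0,0],[0,0,0]],[[0,1.7,0],[0,0,0]],[[0,2.2,0],[0,0,0]],[[0,2.7,0],[0,0,0]],[[0,3.2,0],[0,0,0]],[[0,3.7,0],[0,0,0]],[[0,4.2,0],[0,0,0]],[[0,4.6,0],[0,0,0]]]'

```text
clock: 6.35
tool_pos: [0.6324, 0.0489, 0.2739]
orientation: [-2.011, 2.411, -0.002]
wrist_force: [4.0, 0.0, 0.8]
width: 0.002
grasp_force: 1.4
```

>>> carry_out --series '[[[0,0.9,0.1],[0,0,0]],[[0,1.8,0.3],[0,0,0]],[[0,2.8,0.5],[0,0,0]],[[0,3.7,0.8],[0,0,0]],[[0,4.6,1.1],[0,0,0]],[[0,5.4,1.5],[0,0,0]],[[0,6.3,1.9],[0,0,0]],[[0,7.1,2.4],[0,0,0]]]'

```text
clock: 7.15
tool_pos: [0.5613, 0.0616, 0.2491]
orientation: [2.012, -2.412, -0.0]
wrist_force: [2.1, 0.6, 3.1]
width: -0.002
grasp_force: 1.5
```

```bash
python3 -c "
from h import *
o=ctrl.get_obs();print(o['clock'],toU(o['tool_pos']),o['wrist_force'])
im,d=shot('side','s2');P=toU(pts('side',d))
"
```

```text
7.15 [ 32.8722 -81.5589 249.1338] [2.0947 0.5912 3.0647]
```

View pics/s2.png

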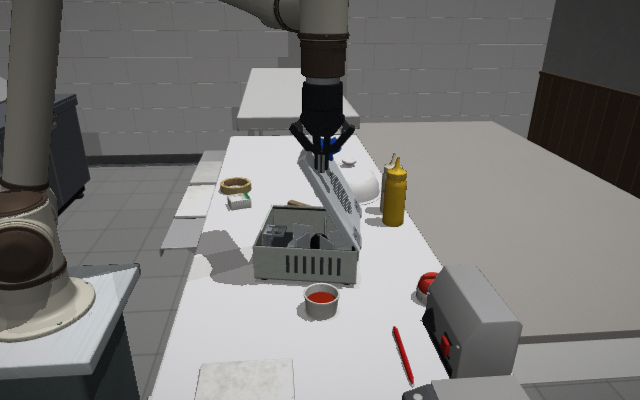

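The fingers at (322,160) are pushing the cover, which is now tilted to about 1 rad. Forces are low, about 4 N, so I'm continuing along the arc.

>>> carry_out --series '[[[0,0.8,0.5],[0,0,0]],[[0,1.6,1.0],[0,0,0]],[[0,2.3,1.6],[0,0,0]],[[0,3.1,2.2],[0,0,0]],[[0,3.8,2.9],[0,0,0]],[[0,4.4,3.6],[0,0,0]],[[0,5.0,4.3],[0,0,0]],[[0,5.6,5.0],[0,0,0]]]'

```text
clock: 8.0
tool_pos: [0.5066, 0.0717, 0.1985]
orientation: [2.012, -2.412, -0.0]
wrist_force: [1.5, -0.6, 0.8]
width: 0.002
grasp_force: 1.0
```

>>> carry_out --series '[[[0,0.5,0.8],[0,0,0]],[[0,1.0,1.6],[0,0,0]],[[0,1.5,2.4],[0,0,0]],[[0,1.9,3.2],[0,0,0]],[[0,2.3,4.0],[0,0,0]],[[0,2.6,4.8],[0,0,0]],[[0,2.8,5.5],[0,0,0]],[[0,3.0,6.2],[0,0,0]]]'

```text
clock: 8.8
tool_pos: [0.4774, 0.0771, 0.1366]
orientation: [2.012, -2.413, -0.001]
wrist_force: [0.0, 0.5, 1.1]
width: -0.002
grasp_force: 0.6
```

```bash
python3 -c "
from h import *
o=ctrl.get_obs();print(o['clock'],toU(o['tool_pos']),o['wrist_force'],o['joints'])
"
```

```text
8.8 [-52.4708 -81.3198 136.6015] [0.0226 0.4579 1.1255] [ 0.4968  0.2437 -0.4647 -0.0005 -0.8628 -0.6773]
```

>>> carry_out --series '[[[0,0.2,0.5],[0,0,0]],[[0,0.3,1.0],[0,0,0]],[[0,0.4,1.5],[0,0,0]],[[0,0.4,2.0],[0,0,0]],[[0,0.5,2.4],[0,0,0]],[[0,0.5,2.8],[0,0,0]],[[0,0.5,3.2],[0,0,0]],[[0,0.5,3.5],[0,0,0]]]'

```text
clock: 9.6
tool_pos: [0.4725, 0.0778, 0.1018]
orientation: [2.011, -2.412, -0.001]
wrist_force: [-0.7, -0.4, 1.5]
width: 0.0
grasp_force: 0.6
```

>>> carry_out --series '[[[0,0,0.2],[0,0,0]],[[0,0,0.4],[0,0,0]],[[0,0,0.5],[0,0,0]],[[0,0,0.6],[0,0,0]],[[0,0,0.7],[0,0,0]],[[0,0,0.8],[0,0,0]]]'

```text
clock: 10.2
tool_pos: [0.4728, 0.0779, 0.0943]
orientation: [-2.012, 2.413, -0.0]
wrist_force: [-1.6, -0.6, 0.6]
width: 0.001
grasp_force: 0.6
```

```bash
python3 -c "
from h import *
o=ctrl.get_obs();print(o['clock'],toU(o['tool_pos']),o['wrist_force'],o['joints'])
"
```

```text
10.2 [-57.0976 -81.3822  94.2994] [-1.5748 -0.5963  0.6432] [ 0.5033  0.2957 -0.5264  0.     -0.7487 -0.684 ]
```

>>> carry_out --series '[[[0,0,0.1],[0,0,0]],[[0,0,0.2],[0,0,0]],[[0,0,0.2],[0,0,0]]]'

```text
clock: 10.5
tool_pos: [0.4729, 0.0779, 0.094]
orientation: [-2.013, 2.412, -0.001]
wrist_force: [-4.1, 0.2, 13.4]
width: 0.003
grasp_force: 6.6
```

>>> carry_out --series '[[[0,0,0.1],[0,0,0]],[[0,0,0.2],[0,0,0]],[[0,0,0.2],[0,0,0]]]'

```text
clock: 10.8
tool_pos: [0.473, 0.0779, 0.0939]
orientation: [-2.014, 2.411, -0.002]
wrist_force: [-10.5, 0.4, 26.9]
width: -0.002
grasp_force: 13.2
```

The cover is fully shut, with a hard stop at z = 93.9 mm. Next I'm lifting off and looking at the stud from two wrist positions.

>>> carry_out --series '[[[0,0,-4],[0,0,0]],[[0,0,-8],[0,0,0]],[[-0.5,0.5,-12],[0,0,0]],[[-3.5,1.2,-15],[0,0,0]],[[-7,2.0,-17],[0,0,0]],[[-11,2.5,-17],[0,0,0]],[[-13,2.5,-17],[0,0,0]],[[-13,2.5,-17],[0,0,0]]]' --gripper 4.6

```text
clock: 11.6
tool_pos: [0.4718, 0.2123, 0.2596]
orientation: [2.015, -2.41, -0.0]
wrist_force: [-0.1, -0.3, -0.6]
width: 0.536
grasp_force: 0.0
```

```bash
cat >> h.py <<'E'
def stud(tag):
    o=ctrl.get_obs();im,d=shot('wrist',tag);P=toU(pts('wrist',d,o))
    hsv=cv2.cvtColor(im,cv2.COLOR_RGB2HSV);b=(hsv[...,1]>120)&(abs(hsv[...,0].astype(int)-115)<15)&(d>0)&(np.hypot(P[...,0]+82,P[...,1])<45)
    zt=np.percentile(P[b][:,2],97);m=b&(P[...,2]>zt-4)
    q=P[m];r=cv2.minAreaRect(q[:,:2].astype(np.float32))
    print(tag,o['clock'],'tcp',toU(o['tool_pos']),'n',b.sum(),m.sum(),'ztop',zt,np.median(q[:,2]),'rect',r)
    h,e=np.histogram(P[b][:,2],bins=np.arange(90,150,3));print(dict(zip(e,h)))
    w=(hsv[...,1]<60)&(hsv[...,2]>120)&(d>0)&(np.hypot(P[...,0]-r[0][0],P[...,1]-r[0][1])<17)
    s=P[w];
    if len(s)>10:
        c,sv,V=np.linalg.svd(s[:,:2]-s[:,:2].mean(0),full_matrices=False);print('slot',len(s),s.mean(0),np.degrees(np.arctan2(V[0,1],V[0,0])))
    return o,P
E
python3 -c "
from h import *
o,P=stud('w2');m=(np.load('pics/w2.npy')>0)&(abs(P[...,0])<60)&(abs(P[...,1])<90)&(P[...,2]>80);print('cover z',np.median(P[m][:,2]),m.sum(),o['width'])
"
```

```text
w2 11.6 tcp [-82.2121  50.6914 259.5688] n 4012 279 ztop 353.960997999084 353.6010094490471 rect ((-82.96990966796875, 32.99916076660156), (4.975980758666992, 46.412315368652344), 89.65780639648438)
{np.int64(90): np.int64(0), np.int64(93): np.int64(1), np.int64(96): np.int64(0), np.int64(99): np.int64(0), np.int64(102): np.int64(0), np.int64(105): np.int64(0), np.int64(108): np.int64(0), np.int64(111): np.int64(0), np.int64(114): np.int64(119), np.int64(117): np.int64(823), np.int64(120): np.int64(3), np.int64(123): np.int64(0), np.int64(126): np.int64(0), np.int64(129): np.int64(0), np.int64(132): np.int64(17), np.int64(135): np.int64(7), np.int64(138): np.int64(134), np.int64(141): np.int64(1450), np.int64(144): np.int64(3)}
slot 570 [-83.3546  37.9648  96.8522] -178.5964005280973
cover z 95.64634849459225 40292 0.5355172729120903
```

View pics/w2.png

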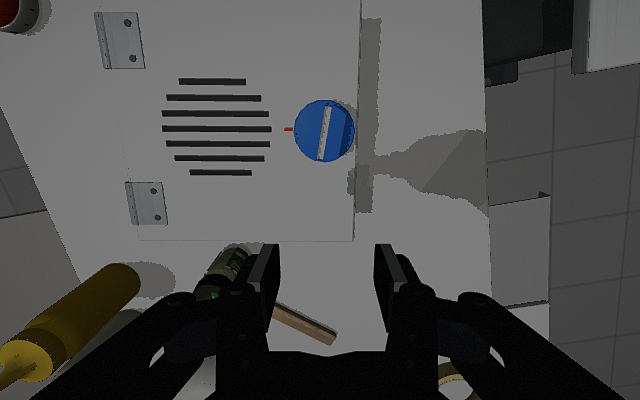

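The wrist view shows the cover shut and the blue stud at (324,130). Its slot is near the unit's y direction, slightly turned, and the red mark is at (288,129). I'll filter out the gripper-coloured pixels and measure from a second place.

```bash
sed -i 's/<45)$/<45)\&(P[...,2]<160)/; s/-r\[0\]\[1\])<17)/-r[0][1])<17)\&(P[...,2]>120)\&(P[...,2]<160)/' h.py; python3 -c "
from h import *
o,P=stud('w3')"
```

```text
w3 11.65 tcp [-82.3542  49.2075 259.3614] n 2549 1576 ztop 143.06302117822017 141.9501452087262 rect ((-80.30049896240234, 1.203115463256836), (45.15953063964844, 29.987468719482422), 80.43319702148438)
{np.int64(90): np.int64(0), np.int64(93): np.int64(1), np.int64(96): np.int64(0), np.int64(99): np.int64(0), np.int64(102): np.int64(0), np.int64(105): np.int64(0), np.int64(108): np.int64(0), np.int64(111): np.int64(0), np.int64(114): np.int64(102), np.int64(117): np.int64(844), np.int64(120): np.int64(1), np.int64(123): np.int64(1), np.int64(126): np.int64(0), np.int64(129): np.int64(0), np.int64(132): np.int64(7), np.int64(135): np.int64(16), np.int64(138): np.int64(144), np.int64(141): np.int64(1432), np.int64(144): np.int64(1)}
slot 169 [-81.3907   0.668  135.6229] 80.59011887583658
```

>>> carry_out --series '[[[2.0,0,2],[0,0,0]],[[3,0,4],[0,0,0]],[[3,0,4],[0,0,0]],[[3,0,4],[0,0,0]]]'

```text
clock: 12.1
tool_pos: [0.4666, 0.1799, 0.2207]
orientation: [2.01, -2.414, 0.001]
wrist_force: [-0.3, -0.4, -0.1]
width: 0.536
grasp_force: 0.0
```

```bash
python3 -c "
from h import *
o,P=stud('w4')"
```

```text
w4 12.1 tcp [-81.5619  17.8434 220.657 ] n 3212 1923 ztop 143.03426867792913 141.9654935772513 rect ((-80.31260681152344, 1.2188777923583984), (45.30817794799805, 30.01249122619629), 80.14835357666016)
{np.int64(90): np.int64(0), np.int64(93): np.int64(1), np.int64(96): np.int64(0), np.int64(99): np.int64(0), np.int64(102): np.int64(0), np.int64(105): np.int64(0), np.int64(108): np.int64(0), np.int64(111): np.int64(0), np.int64(114): np.int64(117), np.int64(117): np.int64(1013), np.int64(120): np.int64(14), np.int64(123): np.int64(25), np.int64(126): np.int64(17), np.int64(129): np.int64(24), np.int64(132): np.int64(25), np.int64(135): np.int64(38), np.int64(138): np.int64(158), np.int64(141): np.int64(1780), np.int64(144): np.int64(0)}
slot 118 [-82.3864  -5.5457 135.567 ] 80.83622107014905
```

```bash
python3 -c "
from h import *
p=ctrl.camera_params('wrist');K=p['intrinsics'];H=np.array(p['hand_eye'])
for f in('w1','w4'):
  d=np.load('pics/%s.npy'%f);v,u=np.mgrid[:400,:640]
  c=np.stack([(u-K[0,2])/K[0,0]*d,(v-K[1,2])/K[1,1]*d,d],-1)@H[:3,:3].T+H[:3,3]
  m=(d>0)&(abs(c[...,0])<.016)&(abs(c[...,1])<.06)&(c[...,2]<.012)&(c[...,2]>-.03)
  q=c[m]*1000;print(f,len(q),'zmax',np.percentile(q[:,2],[50,95,99]))
  k=q[q[:,2]>np.percentile(q[:,2],95)-6];print('y',np.percentile(abs(k[:,1]),[1,50,99]),'x',np.percentile(k[:,0],[1,99]))
"
```

```text
w1 1501 zmax [-19.7072  -8.1174  -5.9632]
y [ 0.0529  5.6095 13.5462] x [ 5.4892 10.4831]
w4 2165 zmax [-19.7874  -7.615   -4.8844]
y [22.2176 23.686  35.4487] x [-11.5864  10.4551]
```

Both views agree: the stud centre is at (-80.4, 1.2) in the unit frame, its top is at about 141.5 mm, and the slot is turned 9.8° clockwise. I'm aligning and descending over the flats.

>>> carry_out --series '[[[1.0,-0.1,0],[0,0,5]],[[1.7,-0.1,1],[0,0,9.8]],[[1.7,-0.1,3.5],[0,0,9.8]],[[1.7,-0.1,6],[0,0,9.8]],[[1.7,-0.1,8],[0,0,9.8]],[[1.7,-0.1,9.3],[0,0,9.8]],[[1.7,-0.1,9.9],[0,0,9.8]],[[1.7,-0.1,9.9],[0,0,9.8]]]'

```text
clock: 12.95
tool_pos: [0.4645, 0.1642, 0.1214]
orientation: [-1.799, 2.575, -0.0]
wrist_force: [-0.2, -0.0, -0.6]
width: 0.538
grasp_force: 0.0
```

```bash
python3 -c "
from h import *
o=ctrl.get_obs();print(o['clock'],toU(o['tool_pos']),o['wrist_force'],o['torque'],o['joints'],rel(U(-80.4,1.2,120),169.65-9.8,o))
"
```

```text
12.95 [-80.7638   2.038  121.4495] [-0.1999 -0.0463 -0.5838] [-0.0106  0.0394 -0.0138] [ 0.6703  0.2776 -0.4635  0.0003 -0.8296 -1.0218] (array([ 0.0764, -0.0501,  0.145 ]), array([-0.0123, -0.004 ,  0.0187]))
```

>>> carry_out --series '[[[0.1,0,0],[0,0,0]],[[0.1,0,0],[0,0,0]],[[0.1,0,0],[0,0,0]],[[0.1,0,0],[0,0,0]]]' --gripper 2.4

```text
clock: 13.35
tool_pos: [0.4652, 0.1634, 0.1227]
orientation: [-1.797, 2.572, -0.001]
wrist_force: [4.2, -2.5, 5.1]
width: 0.333
grasp_force: 62.6
```

>>> carry_out --series '[[[0,0,0.3],[0,0,0]],[[0,0,0.6],[0,0,0]],[[0,0,0.9],[0,0,0]],[[0,0,0.9],[0,0,0]]]'

```text
clock: 13.75
tool_pos: [0.4652, 0.1634, 0.1136]
orientation: [-1.798, 2.572, -0.002]
wrist_force: [0.7, -2.7, 8.0]
width: 0.335
grasp_force: 63.2
```

```bash
python3 -c "
from h import *
o=ctrl.get_obs();print(o['clock'],toU(o['tool_pos']),o['wrist_force'],o['torque'],o['width'],o['grasp_force'])
"
```

```text
13.75 [-79.9528   1.3628 113.6498] [ 0.7127 -2.7144  8.0323] [-0.6298 -0.5468  0.0336] 0.3345469158363536 63.248140811920166
```

>>> carry_out --series '[[[0,0,0.2],[0,0,0]],[[0,0,0.4],[0,0,0]],[[0,0,0.5],[0,0,0]],[[0,0,0.5],[0,0,0]]]'

```text
clock: 14.15
tool_pos: [0.4652, 0.1634, 0.1092]
orientation: [-1.798, 2.572, -0.002]
wrist_force: [1.0, -2.2, 9.6]
width: 0.332
grasp_force: 63.4
```

>>> carry_out --series '[[[0,0,0.1],[0,0,0]],[[0,0,0.1],[0,0,0]]]'

```text
clock: 14.35
tool_pos: [0.4652, 0.1634, 0.1088]
orientation: [-1.798, 2.572, -0.002]
wrist_force: [0.9, -2.1, 14.0]
width: 0.334
grasp_force: 63.9
```

The stud is fully down: it travelled 13.9 mm and the force rose to 14 N at the stop. I'm turning it clockwise.

>>> carry_out --series '[[[0,0,0],[0,0,4]],[[0,0,0],[0,0,10]],[[0,0,0],[0,0,16]],[[0,0,0],[0,0,22]],[[0,0,0],[0,0,28]],[[0,0,0],[0,0,34]],[[0,0,0],[0,0,40]],[[0,0,0],[0,0,40]]]'

```text
clock: 15.15
tool_pos: [0.4658, 0.1632, 0.1088]
orientation: [-0.807, 3.031, -0.0]
wrist_force: [2.6, -3.2, 11.9]
width: 0.332
grasp_force: 63.7
```

```bash
python3 -c "
from h import *
o=ctrl.get_obs();y=R.from_rotvec(o['orientation']).as_matrix()[:,1];print(o['clock'],toU(o['tool_pos']),o['wrist_force'],o['torque'],o['width'],o['joints'],'slot turn',180-(np.degrees(np.arctan2(y[1],y[0]))+10.35))
"
```

```text
15.15 [-79.3023   1.3144 108.796 ] [ 2.5709 -3.1543 11.9098] [-1.2687 -0.6142 -0.0174] 0.3316955798789917 [ 0.6682  0.2941 -0.4808  0.0031 -0.7915 -1.7206] slot turn 49.82719002204868
```

>>> carry_out --series '[[[0,0,0],[0,0,6]],[[0,0,0],[0,0,12]],[[0,0,0],[0,0,18]],[[0,0,0],[0,0,24]],[[0,0,0],[0,0,30]],[[0,0,0],[0,0,36]],[[0,0,0],[0,0,40.5]],[[0,0,0],[0,0,40.5]]]'

```text
clock: 15.95
tool_pos: [0.466, 0.1627, 0.1088]
orientation: [0.291, 3.123, 0.001]
wrist_force: [4.5, -6.0, 11.8]
width: 0.331
grasp_force: 63.6
```

```bash
python3 -c "
from h import *
o=ctrl.get_obs();y=R.from_rotvec(o['orientation']).as_matrix()[:,1];print(o['clock'],toU(o['tool_pos']),o['wrist_force'],o['torque'],o['width'],o['joints'],'slot turn',180-(np.degrees(np.arctan2(y[1],y[0]))+10.35))
"
```

```text
15.95 [-78.9921   0.8666 108.8142] [ 4.5051 -6.0007 11.7717] [-1.8834 -1.1695  0.0163] 0.33130379785728986 [ 0.6675  0.2942 -0.4811  0.0043 -0.7915 -2.427 ] slot turn 90.28902783969504
```

The tool has turned through to 90.3°. I'm letting the stud rise under control, then releasing it.

>>> carry_out --series '[[[0,0,-0.2],[0,0,0]],[[0,0,-0.4],[0,0,0]],[[0,0,-0.6],[0,0,0]],[[0,0,-0.7],[0,0,0]],[[0,0,-0.7],[0,0,0]]]'

```text
clock: 16.45
tool_pos: [0.466, 0.1627, 0.1151]
orientation: [0.29, 3.123, 0.001]
wrist_force: [5.3, -5.9, 7.6]
width: 0.333
grasp_force: 62.9
```

```bash
python3 -c "
from h import *
o=ctrl.get_obs();print(o['clock'],toU(o['tool_pos']),o['wrist_force'],o['torque'])
"
```

```text
16.45 [-79.0467   0.8614 115.0825] [ 5.2941 -5.9468  7.6251] [-1.7617 -1.7012 -0.0232]
```

>>> carry_out --series '[[[0,0,0],[0,0,0]],[[0,0,0],[0,0,0]],[[0,0,0],[0,0,0]],[[0,0,0],[0,0,0]],[[0,0,-1],[0,0,0]],[[0,0,-2.5],[0,0,0]],[[0,0,-5],[0,0,0]]]' --gripper 5

```text
clock: 17.15
tool_pos: [0.4629, 0.1625, 0.1631]
orientation: [-0.291, -3.125, 0.003]
wrist_force: [1.0, -0.3, -0.3]
width: 0.585
grasp_force: 0.0
```

>>> carry_out --series '[[[0,0,-3],[0,0,0]],[[-1.5,0,-5],[0,0,0]],[[-4,0,-6],[0,0,0]],[[-5,0,-6],[0,0,0]],[[-5,0,-6],[0,0,0]]]'

```text
clock: 17.65
tool_pos: [0.5133, 0.1535, 0.223]
orientation: [-0.294, -3.127, 0.0]
wrist_force: [-1.2, 0.5, -0.7]
width: 0.587
grasp_force: 0.0
```

```bash
python3 -c "
from h import *
o,P=stud('w5');d=np.load('pics/w5.npy');m=(d>0)&(P[...,0]>-50)&(P[...,0]<60)&(abs(P[...,1])<90)&(P[...,2]>80)&(P[...,2]<120);print('cover z',np.median(P[m][:,2]),m.sum(),o['wrist_force'])
"
```

```text
w5 17.65 tcp [-30.8417   0.2709 222.9927] n 3162 1990 ztop 135.92701038482045 134.81908797703417 rect ((-80.36932373046875, 1.3284111022949219), (30.024627685546875, 44.903141021728516), 89.54209899902344)
{np.int64(90): np.int64(0), np.int64(93): np.int64(0), np.int64(96): np.int64(0), np.int64(99): np.int64(0), np.int64(102): np.int64(0), np.int64(105): np.int64(0), np.int64(108): np.int64(748), np.int64(111): np.int64(401), np.int64(114): np.int64(0), np.int64(117): np.int64(1), np.int64(120): np.int64(0), np.int64(123): np.int64(0), np.int64(126): np.int64(22), np.int64(129): np.int64(0), np.int64(132): np.int64(1218), np.int64(135): np.int64(772), np.int64(138): np.int64(0), np.int64(141): np.int64(0), np.int64(144): np.int64(0)}
slot 73 [-67.4496   1.0697 128.4806] 7.072908872725833
cover z 94.96138921965547 19431 [-1.2212  0.5246 -0.7313]
```

View pics/w5.png

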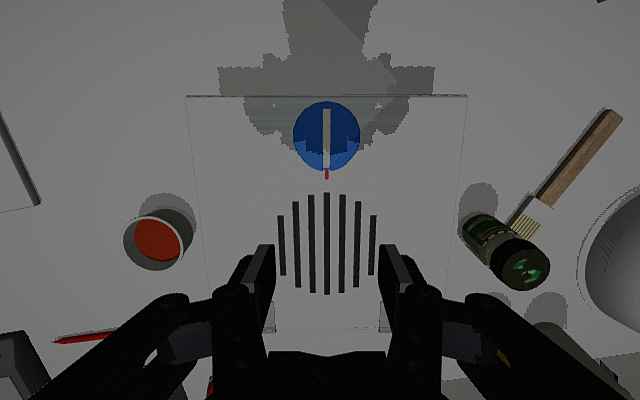

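The wrist view shows the slot at (326,140) in line with the red mark at (326,174). The stud top stands 7.2 mm lower than before and is held, and the cover is flat. The cup, jar and brush are undisturbed, and the hand is clear.

```bash
python3 -c "
from plant import ctrl
print(ctrl.sign_off())"
```

```text
the job is handed in; nothing more can be done
None
```

The job is done and handed in at about 17.7 s: the wheel was flicked and coasting at about 5.3 rad/s, the cover was lowered fully shut, and the stud is locked a quarter turn in its catch, with the jar, cup and brush untouched.

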